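Release the transport lock of a desk eyelet press

ROBOT

A 6-joint arm with a two-finger parallel gripper is mounted at the origin on a cart in front of the work surface, level with it; the furniture and walls round the work are solid. World frame = base frame: x ahead of the robot, y to its left, z up, the work surface at z = 0. Lengths are in m, angles in degrees, forces in N, time in s.
With the tool pointing down it reaches from about 0.35 to 0.875 m from the base axis. Payload 4.2 kg.
Tool frame: the origin (TCP) lies on the front face of the gripper's body, between the roots of the fingers; the fingertips stand finger_overhang ahead of it and the grasp point (between the pads) lies 51 mm ahead of it (finger_overhang is the distance from the TCP to the fingertips, in m); z points along the fingers, y is the line along which they close (so a half turn about z gives the same grasp; the last joint's range is limited). The gripper opens to 87 mm and grips with 3 to 60 N. Pads are 19 mm wide; open, the fingers measure 117 mm over their backs; the gripper's body (75 mm by 190 mm) begins 51 mm behind the grasp point.
Start: joints at [87.869, 22.042, 0.453, 0, -68.411, -14.817], TCP at [0.182, 0.598, 0.292] pointing down, gripper open.
Joint ranges: [-179.83, 179.83], [-69.29, 118.12], [-61.27, 80.66], [-181.25, 117.63], [-171.15, -9.14], [-177.46, 177.46]. Speed limits (degrees/s): [159.86, 159.86, 180, 180, 180, 180].

INTERFACE

Orientations are given as a 3x3 rotation matrix whose columns are the frame's x, y, z axes.
In Python, from station import sense, capture, camera_model, finish_job, finger_overhang gives the robot as it stands. The module is installed in compiled form; this text tells all that it offers.
- The arm moves only by the tool jog_arm, never from a script. Its argument "rows" is a list that holds one entry, the list of rows, each a list of 4 numbers: the shift along the tool's x, y, z in m, then the turn about the tool's z in rad. A call has 1 to 20 rows; each row shifts and turns the commanded pose from where the row before left it, along the tool's axes as they then stand; what a row does not reach is not made up. A row lasts 1/8 s, in which the tool goes at most 62.5 mm and 10.7 degrees, less where a joint would pass 70% of its speed; a pose out of reach is approached as far as the arm can. A call is refused whole if a number of a shift passes 0.0625 or a number of a turn 0.188, either way. A call with a gripper value outside its range is refused whole. "claw" is the opening, from 0 (shut) to 1 (fully open), set as the call begins (left out, the last holds). The fingers move at their own pace and stop on an object; the grip force is fixed at half the most. Time passes only in rows, so rows that do not move let the fingers close. It gives the time, the measured TCP pose, the force, the opening and the grip force at its end, in the units of the state.
- sense(): the state, without advancing time (a new reading comes with each control period).
- capture(name): name is "side" or "top" or "wrist"; returns the picture (420x560x3 uint8, red, green, blue); there is no depth.
- camera_model(name): a dict with "fovy" (degrees; the focal length in pixels is half the picture's height over the tangent of half this angle, whatever the lens; pixels are square), "cx", "cy" (the principal point, pixels), "eye" and "rotation" of the camera in the world. Camera axes: x right, y down, z forward; pixel columns grow to the right and rows downward; lengths in m; the calibration is good to about 2 mm. A picture is of the moment at which its call begins: read the wrist's pose just before it. camera_model takes no time and is no camera call; for the wrist camera it gives the pose at the moment of the call.
- finish_job(): hands the job in; it is judged then, once.
The state is a dict: "time_s": time; "joints": joint angles; "joint_velocities": joint speeds; "effort": joint torques, N m; "tcp_pos": TCP position; "ee_rot": TCP orientation; "wrist_force": force on the tool from outside, world axes, zero at the start; "moment": the same for the moment, N m; "gripper_width": opening from 0.0 (shut) to 1.0 (fully open); "gripper_force": force on a finger pad.
Only numpy, scipy, OpenCV 4.12 (cv2) and the standard library are available. Lean on these libraries where they do the work, as an engineer would, in place of code of your own. Each camera call takes 0.05 s, during which the arm holds its last target. There are 200 camera calls.

TASK

The small eyelet press on the desk is in its transport lock: the steel arm under the sprung knob blocks the plunger. Pull the knob up out of its park notch, turn it clockwise (seen from above) and let it snap fully home into the work notch, feeling for the notch without forcing the knob against it; then press the plunger all the way down and let it spring back up. Leave the knob home in the work notch and let go of everything, without shoving aside the cap, the USB hub or the cartridge that lie by the press.

Things in the scene. Friction and masses are not known exactly. Their poses are not given: they have to be found in the camera images.
- press: Grey eyelet press, bolted to the desk: plate 115 x 220 x 14 mm, long side along its y, knob at one end, plunger at the other. Origin at desk level on the knob's vertical axis; z up; x within 0.3 rad of the robot's forward direction. Plunger axis at x = 0, y = +95 mm, held by a grey gallows, 60 mm high, whose upright stands at y = 121 to 141 mm.
- index_housing: Grey bracket fixed to the press under the knob, same origin and axes as press; round plate, 86 mm diameter, top at z = 40 mm. On it, hidden by the knob, a steel ring with a wide park notch and a narrow work notch, 8 mm deep, flat land between and beyond. The knob's key (7 mm thick, 25 to 37 mm from the axis) enters them. Force of key on ring must stay under 25 N.
- knob: Black round knob with a bar grip. Origin on its axis, at desk level when home, rising with it. Skirt 84 mm diameter, upper face at z = 57 mm; bar 14 mm thick (knob x), 46 mm long (knob y), from z = 57 to 85 mm, with the knob home. Knob y points along the bar to the small white pointer mark, the same way as the steel locking arm.
- knob_grip (a point): Point on the knob's axis within the bar grip, 10 mm below the top of the bar.
- selector (a joint): Angle of knob and locking arm in rad, growing clockwise seen from above; 0 = pointer and arm towards the plunger (press +y). Parked at the start, within 0.1 of 0; stops at -0.45 and 1.5. Turns freely once the key is out. The work notch is not set exactly: it lies somewhere from 0.8 to 1.3, with 0.03 of play to either side; no reading shows where, it must be felt for.
- knob_lift (a joint): How far the knob is pulled up, in m: 0 = home in a notch, 0.0075 = key resting on the land, 0.013 = hard stop. A spring pulls it down with about 8 N when home, 15 N at the stop. A knob let down on the land stays about 0.0075 up and can be turned there, the key sliding under the spring, until it drops into the notch.
- plunger (a joint): How far the plunger is pressed, in m: 0 = up, 0.012 = fully down (hard stop). A spring pushes it up with 4 N at the top and 8 N at the bottom. With the knob parked the locking arm (paddle 44 x 32 mm, upper face at z = 28 mm) stops it after 4 mm.
- plunger_top (a point): Centre of the top of the plunger's black button, 30 mm diameter, 10 mm thick, 88 mm above the desk when up.
- cap_j: Cream bottle cap, 47 mm diameter, 23 mm high, loose on the desk in front of the press. Bystander.
- usb_hub: White USB hub, 86 x 30 x 16 mm, loose on the desk in front of the press. Bystander.
- cartridge_1: Dark ink cartridge standing on the desk, 69 x 16 x 47 mm, loose, beyond the knob end of the press. Bystander.

How it is judged:
By the outcome, as a careful person would: the job done as asked, in the order asked, and still so for the second after the job is handed in, with the robot touching nothing.
It also fails if it takes over 54 s, if anything falls off the work surface, if the arm or the gripper's body presses on something with over 40 N, if the wrist force passes 120 N, or if a joint passes its speed limit or range.

## Working session

There is one attempt and no reset: what is moved stays moved. The work goes in short steps, Python scripts to look and compute and a tool call to move; the robot and the scene stay as the last step left them, time stands still between calls to the robot, and variables do not carry over. Pictures are saved under pics/ and viewed, at most 10 in all, crops included, and the job is handed in when it is done.

Besides the shell and the picture viewer there is one more tool, called as name([rows], argument=value, ...), one row to a line, values as JSON. jog_arm: Moves the arm, as the interface text tells. Its arguments: {"type":"object","properties":{"rows":{"type":"array"},"claw":{"type":"number"}},"required":["rows"]}

```bash
mkdir -p pics
python3 - <<'E'
from station import *
import cv2,numpy as np
s=sense();print(s);print(finger_overhang() if callable(finger_overhang) else finger_overhang)
for n in("top","side"):
    m=camera_model(n);print(n,m);im=capture(n);cv2.imwrite(f"pics/{n}0.png",im[...,::-1])
E
```

```text
{'time_s': 0.0, 'joints': array([ 8.78682408e+01,  2.20901823e+01,  3.80926518e-01, -2.99129481e-02,
       -6.84119442e+01, -1.48162308e+01]), 'joint_velocities': array([-0.09119389, -0.05656458,  0.05480784,  0.00446582,  0.08307949,
        0.0611151 ]), 'effort': array([ 8.60521159e-04, -3.90666282e+01,  1.87398505e+01,  4.21958819e+00,
        1.09312608e-02, -1.91506911e-04]), 'tcp_pos': array([0.18203411, 0.59743287, 0.29117099]), 'ee_rot': array([[ 9.56513619e-01, -2.91687124e-01, -5.63805095e-04],
       [-2.91687660e-01, -9.56511326e-01, -2.09577010e-03],
       [ 7.20231942e-05,  2.16908763e-03, -9.99997645e-01]]), 'wrist_force': array([ 0.53359278,  0.67130236, -0.53177981]), 'moment': array([-0.012876  ,  0.01581331, -0.03170318]), 'gripper_force': 0.0, 'gripper_width': 0.9959078218069378}
0.0697
top {'fovy': 51.16956170599063, 'cx': 278.3586458324121, 'cy': 205.4062470600893, 'eye': array([ 0.38331366, -0.00773518,  0.93842515]), 'rotation': array([[ 0.02571309, -0.99325938,  0.11302497],
       [-0.99896531, -0.02977281, -0.03437854],
       [ 0.03751188, -0.11202404, -0.99299722]])}
side {'fovy': 56.441055421931274, 'cx': 282.4637255285091, 'cy': 202.22794400718516, 'eye': array([ 0.15551256, -0.68703369,  0.48613892]), 'rotation': array([[ 0.8773305 , -0.2303649 ,  0.42097886],
       [-0.47968894, -0.39580187,  0.78309604],
       [-0.01377362, -0.88897294, -0.45775255]])}
```

View pics/top0.png

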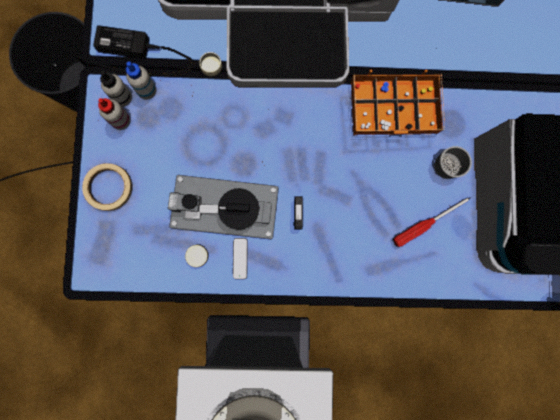

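View pics/side0.png

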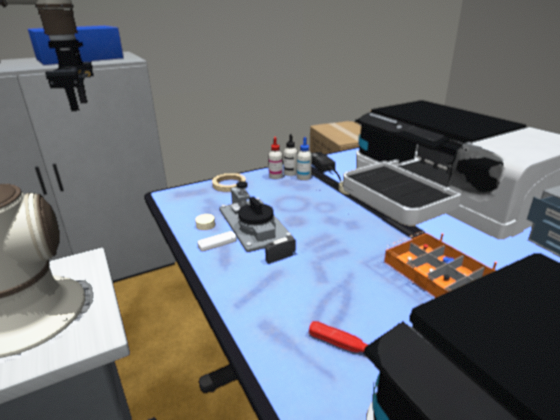

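The top view shows the press with its plate corners at about (177,176), (279,185), (272,240) and (170,232). The knob is at (238,209) with the pointer to the left, and the plunger is at (190,202). The cap is at (196,256), the hub at (239,258) and the cartridge at (298,213). The side view agrees.

```bash
cat > h.py <<'E'
import numpy as np,cv2
from station import *
def cast(m,uv,z):
    f=210/np.tan(np.radians(m["fovy"]/2));uv=np.atleast_2d(uv).astype(float)
    d=np.c_[(uv[:,0]-m["cx"])/f,(uv[:,1]-m["cy"])/f,np.ones(len(uv))]@np.array(m["rotation"]).T
    e=np.array(m["eye"]);return e+d*((z-e[2])/d[:,2])[:,None]
def proj(m,p):
    f=210/np.tan(np.radians(m["fovy"]/2));c=(np.atleast_2d(p)-m["eye"])@np.array(m["rotation"])
    return c[:,:2]/c[:,2:]*f+[m["cx"],m["cy"]]
E
python3 - <<'E'
from h import *
m=camera_model("top");im=cv2.imread("pics/top0.png");hsv=cv2.cvtColor(im,cv2.COLOR_BGR2HSV)
roi=np.zeros(im.shape[:2],np.uint8);roi[165:250,160:290]=1
nb=((hsv[...,1]<90)&(roi>0)).astype(np.uint8)
bk=((im.max(2)<50)&(roi>0)).astype(np.uint8)
for nm,k,z in(("plate",nb,.014),("black",bk,.057)):
    for c in cv2.findContours(k,cv2.RETR_EXTERNAL,cv2.CHAIN_APPROX_NONE)[0]:
        if cv2.contourArea(c)<30: continue
        w=cast(m,c[:,0],z)[:,:2].astype(np.float32)
        print(nm,cv2.contourArea(c),"rect",cv2.minAreaRect(w),"circ",cv2.minEnclosingCircle(w),c[:,0].mean(0))
cv2.imwrite("pics/crop.png",cv2.resize(im[160:280,160:310],None,fx=5,fy=5,interpolation=cv2.INTER_CUBIC)[:600,:750])
E
```

```text
plate 153.0 rect ((0.40584442019462585, 0.03858054056763649), (0.022980758920311928, 0.029426509514451027), 1.5565255880355835) circ ((0.4047987759113312, 0.03855212777853012), 0.01814342476427555) [240.         243.72916667]
plate 6079.0 rect ((0.4632110893726349, 0.08408474177122116), (0.23451168835163116, 0.15634144842624664), 85.40483093261719) circ ((0.4662548899650574, 0.08339133858680725), 0.13625448942184448) [212.19406393 217.47488584]
plate 171.5 rect ((0.5623750686645508, 0.036656878888607025), (0.021704012528061867, 0.061863817274570465), 1.919500708580017) circ ((0.5710460543632507, 0.03695027530193329), 0.031105566769838333) [243.87096774 168.69892473]
black 149.5 rect ((0.48617279529571533, 0.1416422426700592), (0.026331236585974693, 0.028127210214734077), 1.7687135934829712) circ ((0.4875618517398834, 0.1412346214056015), 0.015072068199515343) [189.24390244 201.        ]
black 1185.5 rect ((0.4741450548171997, 0.04190460965037346), (0.08105650544166565, 0.07850947231054306), 1.7990460395812988) circ ((0.47442883253097534, 0.042882371693849564), 0.04140300676226616) [236.6   208.608]
```

View pics/crop.png

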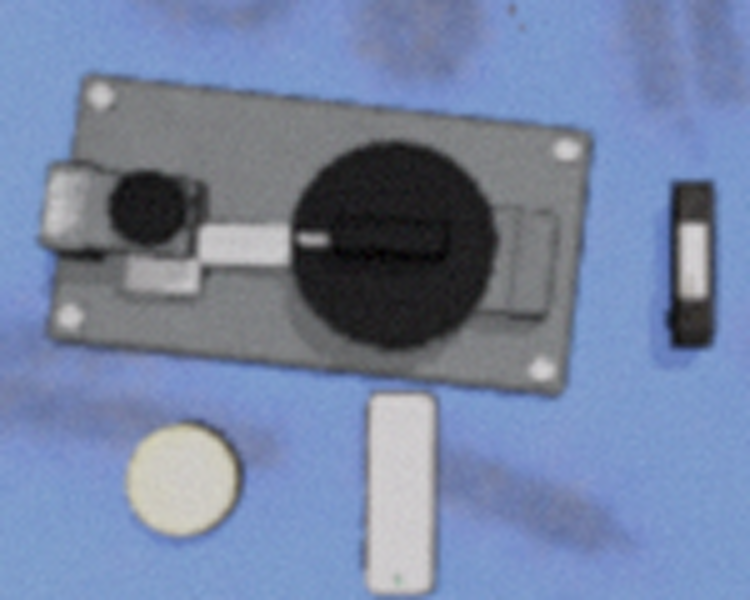

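The crop shows the plate corners at (85,75), (590,130), (562,395) and (50,340). The pointer is at (313,239), the bar runs from (335,240) to (447,238), and the button is at (148,207). Scale is 5 with offset 160.

Run:
```python
from h import *
m=camera_model("top")
P=np.array([(85,75),(590,130),(562,395),(50,340)])/5+160
w=cast(m,P,.014)[:,:2];print(w,[np.linalg.norm(w[i]-w[i-1]) for i in range(4)])
for a,b in((1,0),(2,3)):
    d=w[b]-w[a];print("yaw",np.arctan2(-d[0],d[1]))
k=cast(m,np.array([395,244])/5+160,.057)[0];b=cast(m,np.array([148,207])/5+160,.088)[0]
d=(b-k)[:2];print(k,b,np.linalg.norm(d),np.arctan2(-d[0],d[1]))
q=cast(m,np.array([[313,239]])/5+160,.057)[0]-k;print("ptr",np.arctan2(-q[0],q[1]))
e=cast(m,np.array([(335,240),(447,238)])/5+160,.085);print("bar",e,np.linalg.norm(e[0]-e[1]),e.mean(0))
print("objs",cast(m,np.array([(183,480),(402,493)])/5+160,.02),cast(m,np.array([692,264])/5+160,.047))
s=sense();R=s["ee_rot"];mw=camera_model("wrist");print(R.T@(mw["eye"]-s["tcp_pos"]),R.T@mw["rotation"],mw["fovy"])
t=np.array([k[0],k[1],.22]);print("to go tool",R.T@(t-s["tcp_pos"]))
```

```text
[[ 0.54695597  0.17692735]
 [ 0.53015502 -0.03790255]
 [ 0.41707647 -0.02903336]
 [ 0.43421638  0.18565945]] [np.float64(0.1130772503416724), np.float64(0.2154858667333473), np.float64(0.11342583948086579), np.float64(0.21537589864568343)]
yaw -0.07804695196247419
yaw -0.07966560095309703
[0.47438096 0.04090849 0.057     ] [0.48276653 0.13524166 0.088     ] 0.09470514120081122 -0.08866011733323663
ptr -0.031699893020146454
bar [[0.47236303 0.06274163 0.085     ]
 [0.47444476 0.01919391 0.085     ]] 0.043597447483951175 [0.47340389 0.04096777 0.085     ]
objs [[0.37756262 0.12682288 0.02      ]
 [0.37452541 0.0363435  0.02      ]] [[ 0.47078569 -0.08001233  0.047     ]]
[ 0.06609471  0.00093123 -0.0913425 ] [[ 1.32757774e-03 -9.68915895e-01 -2.47386793e-01]
 [ 9.99999088e-01  1.34725912e-03  8.97208637e-05]
 [ 2.46362141e-04 -2.47386686e-01  9.68916801e-01]] 63.430625992494434
to go tool [0.44193257 0.44695177 0.0722236 ]
```

jog_arm([
  [[0.04,0.04,0.006,0],[0.04,0.04,0.006,0],[0.04,0.04,0.006,0],[0.04,0.04,0.006,0],[0.04,0.04,0.006,0],[0.04,0.04,0.006,0],[0.04,0.04,0.006,0],[0.04,0.04,0.006,0],[0.04,0.04,0.006,0],[0.04,0.04,0.006,0],[0.042,0.047,0.01,0],[0,0,0,0.185],[0,0,0,0.185],[0,0,0,0.185],[0,0,0,0.185],[0,0,0,0.185],[0,0,0,0.185],[0,0,0,0.185],[0,0,0,0],[0,0,0,0]],
])

```text
time_s: 2.6
tcp_pos: [0.474, 0.0426, 0.2223]
ee_rot: [[-0.017, -1.0, -0.0], [-1.0, 0.017, -0.0], [0.0, 0.0, -1.0]]
wrist_force: [-0.4, 1.4, -0.5]
gripper_width: 1.0
gripper_force: 0.0
```

Run:
```python
from h import *
s=sense();m=camera_model("wrist");im=capture("wrist");cv2.imwrite("pics/w1.png",im[...,::-1])
np.savez("w1.npz",**{k:np.array(v) for k,v in m.items()});print(s["time_s"],s["tcp_pos"],s["ee_rot"],s["joints"],s["wrist_force"])
print(proj(m,[(.474,.041,.057),(.474,.041,.085),(.482,.135,.088)]))
```

```text
2.6 [0.4740182  0.04256441 0.22230262] [[-1.74204040e-02 -9.99848196e-01 -3.38238316e-04]
 [-9.99848248e-01  1.74204392e-02 -1.01314408e-04]
 [ 1.07191289e-04  3.36422049e-04 -9.99999938e-01]] [ 2.47487858e+01  1.14856722e+01 -2.57305611e+01 -3.56701376e-03
 -5.28037966e+01 -2.57447961e+01] [-0.37065687  1.36131941 -0.54134655]
[[277.55898221 209.00621009]
 [277.35073286 219.00106334]
 [268.98659415 339.0684811 ]]
```

View pics/w1.png

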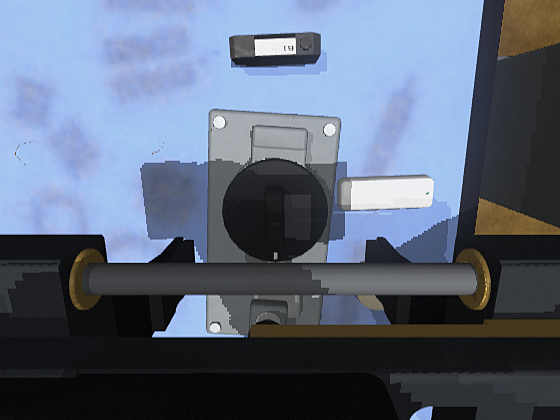

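The wrist view shows the knob disc centred near (275,210), with the pointer at (275,256) straight below it. The bar runs along image vertical, so it is already nearly aligned. The next script refines this.

Run:
```python
from h import *
m=dict(np.load("w1.npz"));im=cv2.imread("pics/w1.png")
def w(p,z):return cast(m,p,z)[:,:2]
# skirt edge points
g=im.max(2);roi=np.zeros(g.shape,np.uint8);cv2.circle(roi,(275,210),60,1,-1);
cv2.imwrite("pics/w1c.png",cv2.resize(np.clip(im[150:270,210:340].astype(float)*2.5,0,255).astype(np.uint8),None,fx=5,fy=5,interpolation=cv2.INTER_CUBIC))
k=((g<75)&(roi>0)).astype(np.uint8);k=cv2.morphologyEx(k,cv2.MORPH_CLOSE,np.ones((7,7)))
c=max(cv2.findContours(k,cv2.RETR_EXTERNAL,cv2.CHAIN_APPROX_NONE)[0],key=cv2.contourArea)
print(cv2.boundingRect(c),cv2.contourArea(c));ww=w(c[:,0],.057).astype(np.float32);print(cv2.minEnclosingCircle(ww),cv2.fitEllipse(ww))
```

```text
(222, 156, 111, 115) 9247.5
((0.47604671120643616, 0.04445879906415939), 0.0481126643717289) ((0.47503164410591125, 0.0453328862786293), (0.0843554139137268, 0.09071793407201767), 175.23544311523438)
```

View pics/w1c.png

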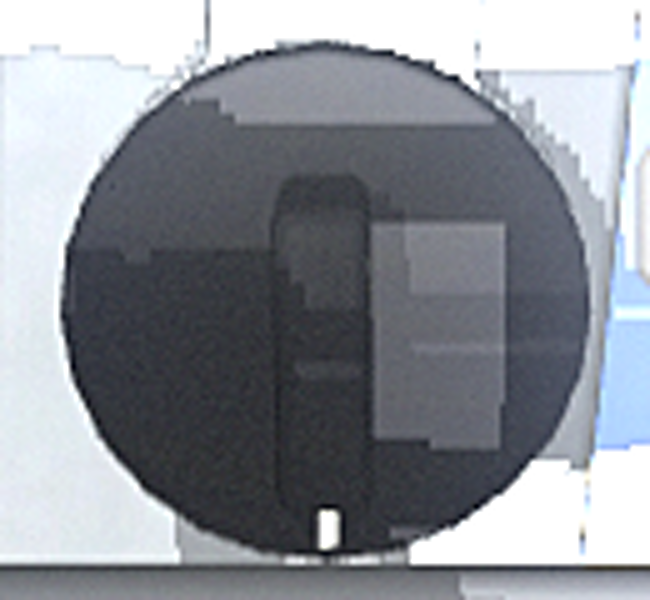

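The enhanced crop shows the disc from 62 to 588 across and 42 to 557 down. That puts its centre at (325,300) in the crop, or (275,210) in the full picture. The bar is vertical from x = 274 to 373 and the pointer is at (329,528), so it is aligned within about 1°.

Run:
```python
from h import *
m=dict(np.load("w1.npz"))
f=lambda u,v,z:cast(m,[[210+u/5,150+v/5]],z)[0]
c=f(325,300,.057);p=f(329,528,.057);print(c,f(62,300,.057)-f(588,300,.057),p)
d=p-c;print("yaw",np.arctan2(-d[0],d[1]));print("bar top",f(323,175,.085),f(323,510,.085),f(274,300,.085)-f(373,300,.085))
s=sense();print(s["ee_rot"].T@(np.array([c[0],c[1],.13])-s["tcp_pos"]))
```

```text
[0.47601151 0.04176889 0.057     ] [ 0.08211751 -0.00132661  0.        ] [0.47610188 0.07987393 0.057     ]
yaw -0.0023714304160861632
bar top [0.47545173 0.01681888 0.085     ] [0.47641026 0.06562738 0.085     ] [ 0.01376959 -0.00022245  0.        ]
[ 0.00077079 -0.00201842  0.09236323]
```

jog_arm([
  [[0.0008,-0.0018,0.02,0],[0,0,0.025,0],[0,0,0.02,0],[0,0,0.015,0],[0,0,0.008,0],[0,0,0.004,0],[0,0,0,0],[0,0,0,0]],
])

```text
time_s: 3.65
tcp_pos: [0.4762, 0.0419, 0.131]
ee_rot: [[-0.02, -1.0, 0.001], [-1.0, 0.02, 0.0], [-0.0, -0.001, -1.0]]
wrist_force: [-1.0, 0.6, 0.8]
gripper_width: 1.0
gripper_force: 0.0
```

jog_arm([
  [[0,0,0,0],[0,0,0,0],[0,0,0,0],[0,0,0,0],[0,0,0,0],[0,0,0,0],[0,0,0,0],[0,0,0,0]],
], claw=0.0)

```text
time_s: 4.65
tcp_pos: [0.4769, 0.042, 0.1307]
ee_rot: [[-0.019, -1.0, 0.003], [-1.0, 0.019, 0.001], [-0.001, -0.003, -1.0]]
wrist_force: [8.8, -3.1, -5.1]
gripper_width: 0.171
gripper_force: 4.0
```

jog_arm([
  [[0,-0.0008,0,0],[0,0,0,0],[0,0,0,0],[0,0,0,0]],
])

```text
time_s: 5.15
tcp_pos: [0.4775, 0.042, 0.1307]
ee_rot: [[-0.02, -1.0, 0.002], [-1.0, 0.02, 0.001], [-0.001, -0.002, -1.0]]
wrist_force: [4.2, -1.8, -1.7]
gripper_width: 0.159
gripper_force: 30.0
```

jog_arm([
  [[0,-0.0003,-0.002,0],[0,0,-0.003,0],[0,0,-0.003,0],[0,0,-0.002,0],[0,0,-0.001,0],[0,0,0,0],[0,0,0,0]],
])

```text
time_s: 6.02
tcp_pos: [0.4775, 0.042, 0.1402]
ee_rot: [[-0.021, -1.0, 0.001], [-1.0, 0.021, 0.001], [-0.001, -0.001, -1.0]]
wrist_force: [8.4, -1.4, -12.0]
gripper_width: 0.157
gripper_force: 30.0
```

jog_arm([
  [[0,0,0,0.06],[0,0,0,0.1],[0,0,0,0.1],[0,0,0,0.1],[0,0,0,0],[0,0,0,0]],
])

```text
time_s: 6.78
tcp_pos: [0.4767, 0.0421, 0.1398]
ee_rot: [[-0.372, -0.928, -0.001], [-0.928, 0.372, 0.001], [-0.001, 0.001, -1.0]]
wrist_force: [5.8, 0.4, -11.9]
gripper_width: 0.16
gripper_force: 30.0
```

jog_arm([
  [[-0.0002,-0.0006,-0.0005,0.06],[0,0,0,0.1],[0,0,0,0.1],[0,0,0,0.1],[0,0,0,0],[0,0,0,0]],
])

```text
time_s: 7.52
tcp_pos: [0.4761, 0.0424, 0.1398]
ee_rot: [[-0.676, -0.737, -0.003], [-0.737, 0.676, 0.001], [0.001, 0.003, -1.0]]
wrist_force: [3.2, 5.1, -12.5]
gripper_width: 0.157
gripper_force: 30.0
```

jog_arm([
  [[0,0,0.001,0],[0,0,0.001,0],[0,0,0,0],[0,0,0,0]],
])

```text
time_s: 8.02
tcp_pos: [0.4761, 0.0424, 0.1382]
ee_rot: [[-0.675, -0.737, -0.003], [-0.737, 0.675, 0.001], [0.001, 0.003, -1.0]]
wrist_force: [1.9, 4.8, -9.1]
gripper_width: 0.16
gripper_force: 30.0
```

jog_arm([
  [[0,0,0.0004,0],[0,0,0.0004,0],[0,0,0,0],[0,0,0,0]],
])

```text
time_s: 8.52
tcp_pos: [0.4761, 0.0424, 0.1381]
ee_rot: [[-0.675, -0.738, -0.003], [-0.738, 0.675, 0.001], [0.001, 0.003, -1.0]]
wrist_force: [-0.4, 5.0, -4.3]
gripper_width: 0.16
gripper_force: 30.0
```

jog_arm([
  [[0,0,0,0.03],[0,0,0,0.03],[0,0,0,0]],
])

```text
time_s: 8.9
tcp_pos: [0.476, 0.0425, 0.1381]
ee_rot: [[-0.718, -0.696, -0.003], [-0.696, 0.718, 0.001], [0.001, 0.003, -1.0]]
wrist_force: [-0.2, 6.0, -4.3]
gripper_width: 0.156
gripper_force: 30.0
```

jog_arm([
  [[-0.0004,0.0004,0,0.02],[0,0,0,0.02],[0,0,0,0]],
])

```text
time_s: 9.28
tcp_pos: [0.476, 0.0427, 0.1381]
ee_rot: [[-0.746, -0.666, -0.004], [-0.666, 0.746, 0.001], [0.002, 0.003, -1.0]]
wrist_force: [-2.0, 5.4, -4.8]
gripper_width: 0.158
gripper_force: 30.0
```

jog_arm([
  [[0,0,0,0.02],[0,0,0,0.02],[0,0,0,0]],
])

```text
time_s: 9.65
tcp_pos: [0.4759, 0.0427, 0.1381]
ee_rot: [[-0.772, -0.636, -0.004], [-0.636, 0.772, 0.001], [0.002, 0.003, -1.0]]
wrist_force: [-1.7, 6.7, -5.6]
gripper_width: 0.156
gripper_force: 30.0
```

jog_arm([
  [[-0.0003,0.0002,0.0002,0.02],[0,0,0,0.02],[0,0,0,0]],
])

```text
time_s: 10.02
tcp_pos: [0.4759, 0.0428, 0.1377]
ee_rot: [[-0.797, -0.604, -0.004], [-0.604, 0.797, 0.0], [0.003, 0.003, -1.0]]
wrist_force: [-1.9, 6.5, -5.7]
gripper_width: 0.162
gripper_force: 30.0
```

jog_arm([
  [[0,0,0.0003,0],[0,0,0,0],[0,0,0,0]],
])

```text
time_s: 10.4
tcp_pos: [0.4759, 0.0428, 0.1375]
ee_rot: [[-0.797, -0.604, -0.004], [-0.604, 0.797, 0.0], [0.003, 0.003, -1.0]]
wrist_force: [-2.5, 7.0, -5.1]
gripper_width: 0.16
gripper_force: 30.0
```

jog_arm([
  [[0,0,0.0004,0],[0,0,0,0],[0,0,0,0]],
])

```text
time_s: 10.78
tcp_pos: [0.476, 0.0428, 0.1368]
ee_rot: [[-0.797, -0.604, -0.004], [-0.604, 0.797, 0.001], [0.003, 0.003, -1.0]]
wrist_force: [-0.6, 6.3, -8.6]
gripper_width: 0.162
gripper_force: 30.0
```

jog_arm([
  [[0,0,0.0005,0.01],[0,0,0.0005,0],[0,0,0,0]],
])

```text
time_s: 11.15
tcp_pos: [0.4759, 0.0428, 0.1356]
ee_rot: [[-0.803, -0.596, -0.004], [-0.596, 0.803, 0.001], [0.003, 0.003, -1.0]]
wrist_force: [-0.9, 6.0, -8.9]
gripper_width: 0.156
gripper_force: 30.0
```

jog_arm([
  [[-0.0003,0.0004,0.0006,0],[0,0,0.0006,0],[0,0,0.0006,0],[0,0,0.0006,0],[0,0,0,0]],
])

```text
time_s: 11.78
tcp_pos: [0.476, 0.0429, 0.1338]
ee_rot: [[-0.803, -0.596, -0.004], [-0.596, 0.803, -0.0], [0.004, 0.002, -1.0]]
wrist_force: [-3.2, 5.6, -7.6]
gripper_width: 0.16
gripper_force: 30.0
```

jog_arm([
  [[0,0,0.0006,0],[0,0,0.0006,0],[0,0,0.0006,0],[0,0,0,0],[0,0,0,0]],
])

```text
time_s: 12.4
tcp_pos: [0.476, 0.0429, 0.1322]
ee_rot: [[-0.803, -0.596, -0.004], [-0.597, 0.803, -0.0], [0.004, 0.002, -1.0]]
wrist_force: [-2.3, 3.8, -7.3]
gripper_width: 0.16
gripper_force: 30.0
```

```bash
python3 -c "
from h import *
s=sense();print(s['moment'],s['wrist_force'],s['tcp_pos'],s['ee_rot'][:,1])"
```

```text
[ 1.81936844  0.52797768 -0.11463347] [-2.34578291  3.84081626 -7.30467994] [0.47599223 0.04289547 0.13220155] [-0.59649866  0.80261116  0.00216117]
```

jog_arm([
  [[0,0,0.0005,0],[0,0,0.0005,0],[0,0,0.0005,0],[0,0,0,0],[0,0,0,0]],
])

```text
time_s: 13.02
tcp_pos: [0.476, 0.0429, 0.1308]
ee_rot: [[-0.803, -0.597, -0.004], [-0.597, 0.803, -0.0], [0.004, 0.002, -1.0]]
wrist_force: [-3.3, 5.0, -5.6]
gripper_width: 0.16
gripper_force: 30.0
```

jog_arm([
  [[0,0,0.0005,0],[0,0,0.0003,0],[0,0,0,0],[0,0,0,0]],
])

```text
time_s: 13.52
tcp_pos: [0.476, 0.0429, 0.1308]
ee_rot: [[-0.802, -0.597, -0.004], [-0.597, 0.802, -0.0], [0.003, 0.002, -1.0]]
wrist_force: [-4.7, 5.5, -1.0]
gripper_width: 0.158
gripper_force: 30.0
```

jog_arm([
  [[0,0,0,0],[0,0,0,0],[0,0,0,0],[0,0,0,0]],
], claw=0.5)

```text
time_s: 14.02
tcp_pos: [0.478, 0.0429, 0.131]
ee_rot: [[-0.802, -0.598, 0.0], [-0.598, 0.802, -0.0], [-0.0, -0.0, -1.0]]
wrist_force: [0.2, 0.1, -0.4]
gripper_width: 0.476
gripper_force: 0.0
```

jog_arm([
  [[0,0,-0.005,0],[0,0,-0.02,0],[0,0,-0.035,0],[0,0,-0.03,0],[0,0,0,0],[0,0,0,0]],
])

```text
time_s: 14.78
tcp_pos: [0.4772, 0.043, 0.2204]
ee_rot: [[-0.802, -0.598, -0.001], [-0.598, 0.802, -0.0], [0.001, 0.001, -1.0]]
wrist_force: [-1.0, -0.4, -0.5]
gripper_width: 0.501
gripper_force: 0.0
```

Run:
```python
from h import *
s=sense();m=camera_model("wrist");im=capture("wrist");print(s["tcp_pos"],s["wrist_force"])
side=capture("side")
a=np.clip(im.astype(float)*1.5,0,255).astype(np.uint8)[:300,:,::-1]
b=cv2.resize(side[150:270,180:340,::-1],(560,420))[:300]
cv2.imwrite("pics/w2.png",np.vstack([a,b]))
print(proj(m,[(.476,.0422,.057),(.4835,.136,.088)]))
```

```text
[0.47722831 0.04297223 0.22036645] [-1.02543129 -0.43598982 -0.51526039]
[[278.90789384 210.9944861 ]
 [375.38666019 303.86001491]]
```

View pics/w2.png

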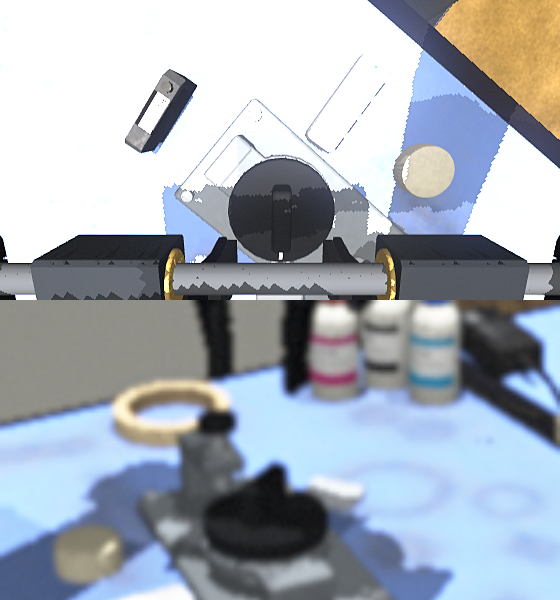

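The wrist view shows the knob centred near (281,210) with the bar upright and the pointer at (281,256). In the side view below it, the knob is seated with the locking arm swung away to the right, clear of the plunger. Next I move over the plunger with the fingers shut.

jog_arm([
  [[-0.02,0.024,0,0],[-0.02,0.024,0,0],[-0.021,0.024,0,0],[0,0,0.025,0],[0,0,0.02,0],[0,0,0.01,0],[0,0,0,0],[0,0,0,0]],
], claw=0.0)

```text
time_s: 15.88
tcp_pos: [0.484, 0.1374, 0.1663]
ee_rot: [[-0.802, -0.598, 0.001], [-0.598, 0.802, 0.0], [-0.001, -0.0, -1.0]]
wrist_force: [0.3, -0.9, -0.5]
gripper_width: 0.007
gripper_force: 0.0
```

jog_arm([
  [[0,0,0.004,0],[0,0,0.004,0],[0,0,0.003,0],[0,0,0.002,0],[0,0,0,0],[0,0,0,0]],
])

```text
time_s: 16.62
tcp_pos: [0.4838, 0.1374, 0.1531]
ee_rot: [[-0.801, -0.598, 0.001], [-0.598, 0.801, 0.0], [-0.001, -0.0, -1.0]]
wrist_force: [-0.4, 0.6, 4.9]
gripper_width: 0.006
gripper_force: 2.6
```

jog_arm([
  [[0,0,0.003,0],[0,0,0.003,0],[0,0,0.002,0],[0,0,0.001,0],[0,0,0,0],[0,0,0,0]],
])

```text
time_s: 17.38
tcp_pos: [0.4839, 0.1375, 0.1459]
ee_rot: [[-0.801, -0.599, 0.001], [-0.599, 0.801, 0.0], [-0.001, -0.001, -1.0]]
wrist_force: [-5.9, 0.1, 16.1]
gripper_width: 0.002
gripper_force: 8.2
```

jog_arm([
  [[0,0,0.0006,0],[0,0,0,0],[0,0,0,0]],
])

```text
time_s: 17.75
tcp_pos: [0.4839, 0.1375, 0.1458]
ee_rot: [[-0.801, -0.599, 0.002], [-0.599, 0.801, 0.0], [-0.001, -0.001, -1.0]]
wrist_force: [-6.9, 0.4, 20.9]
gripper_width: 0.005
gripper_force: 9.9
```

jog_arm([
  [[0,0,-0.006,0],[0,0,-0.006,0],[0,0,-0.006,0],[0,0,-0.02,0],[0,0,-0.04,0],[0,0,-0.04,0],[0.05,0.03,-0.02,0],[0.05,0.03,0,0],[0.05,0.03,0,0],[0,0,0,0],[0,0,0,0]],
])

```text
time_s: 19.12
tcp_pos: [0.3097, 0.12, 0.2814]
ee_rot: [[-0.801, -0.599, 0.001], [-0.599, 0.801, 0.001], [-0.001, 0.0, -1.0]]
wrist_force: [0.4, 0.2, 0.3]
gripper_width: 0.006
gripper_force: 0.0
```

Run:
```python
from h import *
s=sense();print(s["time_s"],s["tcp_pos"],s["wrist_force"])
t=capture("top")[...,::-1];b=capture("side")[...,::-1]
cv2.imwrite("pics/end.png",np.vstack([cv2.resize(t[160:280,160:320],(700,300*7//4)[:1]+(300,)),cv2.resize(b[150:270,180:340],(700,300))]))
```

```text
19.125 [0.30967497 0.12003898 0.28137419] [0.43674601 0.18384926 0.31302184]
```

View pics/end.png

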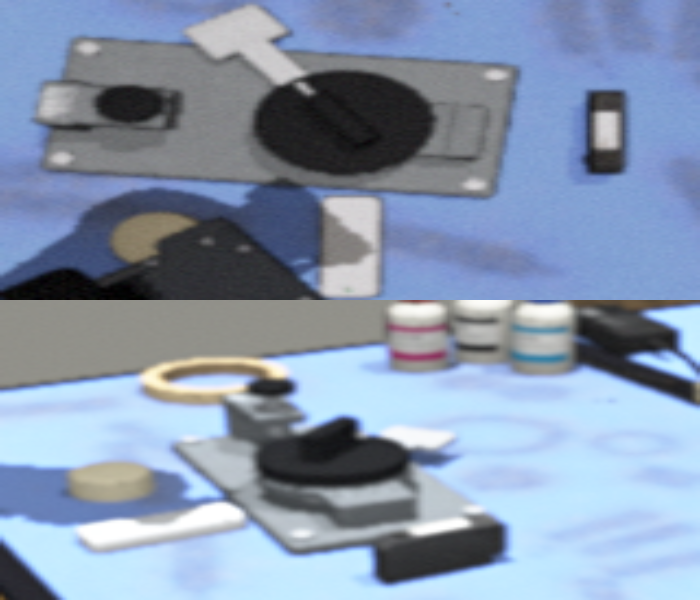

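The final views show the locking arm swung clear, at (240,40) in the upper picture. The knob is seated, the button at (130,103) is back up, and the cap, hub and cartridge have not moved.

```bash
python3 -c "
from station import *
print(finish_job())"
```

```text
the job is handed in; nothing more can be done
None
```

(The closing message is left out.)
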